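Put the tamper away and take up the portafilter

ROBOT

A 6-joint arm with a two-finger parallel gripper is mounted at the origin on the work surface. World frame = base frame: x ahead of the robot, y to its left, z up, the work surface at z = 0. Lengths are in m, angles in rad, forces in N, time in s.
With the tool pointing down it reaches from about 0.15 to 0.775 m from the base axis. Payload 6.1 kg.
Tool frame: the origin (TCP) lies midway between the tips of the shut fingers; the grasp point (between the pads) lies 19 mm behind it; z points along the fingers, x is the direction in which the jaws open and shut, and the axes are right-handed (so a half turn about z gives the same grasp; the last joint's range is limited). The gripper opens to 85 mm and grips with 20 to 120 N. Pads are 22 mm wide; open, the fingers measure 114 mm over their backs; the gripper's body (76 mm by 85 mm) begins 54 mm behind the grasp point. The pads swing forward as they close: fully open they stand 13 mm farther back than shut.
Start: joints at [1.302, 0.126, -0.04, 1.405, 0, 1.571], TCP at [0.139, 0.506, 0.231] pointing down, gripper open.
Joint ranges: [-2.72, 2.72], [-0.95, 1.95], [-1.27, 1.35], [-1.78, 2.02], [-1.46, 1.47], [-3.14, 3.14]. Speed limits (rad/s): [2.39, 2.39, 3.01, 3.14, 3.14, 3.14].

INTERFACE

Orientations are given as a unit quaternion [w, x, y, z].
In Python, from workcell import robot gives the robot as it stands.
- The arm moves only by the shell command python3 -m jog 'ROWS' [OPENING] [FORCE]. ROWS is JSON, a list that holds one entry, the list of rows, each a list of 4 numbers: the shift along the tool's x, y, z in m, then the turn about the tool's z in rad. In form: [[[dx, dy, dz, twist], ...]]. A call has exactly 5 rows; each row shifts and turns the pose as measured when the row begins, along the tool's axes as they then stand; what a row does not reach is not made up. A row lasts 1/10 s, in which the tool goes at most 50 mm and 8.59 degrees, less where a joint would pass 70% of its speed; a pose out of reach is approached as far as the arm can. A call is refused whole if a number of a shift passes 0.05 or a number of a turn 0.15, either way. A call with a gripper value outside its range is refused whole. OPENING is the closure, from -1 (fully open) to 1 (shut), set as the call begins (- or left out, the last holds). The fingers move at their own pace and stop on an object; FORCE is the grip in N (left out, the last holds). Time passes only in rows, so rows that do not move let the fingers close, or fill a call up. It gives the time, the measured TCP pose, the force and the opening at its end, in the units of the state.
- robot.get_obs(): the state, without advancing time (a new reading comes with each control period).
- robot.camera(name): name is "side" or "top" or "wrist"; returns a dict with "img" (420x560x3 uint8, blue, green, red), "fov_y" (degrees; the focal length in pixels is half the picture's height over the tangent of half this angle, whatever the lens; pixels are square), "cx", "cy" (the principal point, pixels), "pose" (4x4, takes a point from camera to world coordinates); the wrist camera has in their place "tool_from_camera" (4x4, takes a point from camera to tool coordinates, whose origin is the TCP and whose axes are the tool frame's). Camera axes: x right, y down, z forward; pixel columns grow to the right and rows downward; lengths in m; the calibration is good to about 2 mm. A picture is of the moment at which its call begins: read the wrist's pose just before it. There is no depth.
- robot.sign_off(): hands the job in, once; it reports no verdict.
The state is a dict: "time": time; "joint_positions": joint angles; "joint_vel": joint speeds; "joint_torque": joint torques, N m; "eef_pos": TCP position; "tool_rot": TCP orientation; "wrist_force": force on the tool from outside, world axes, zero at the start; "moment": the same for the moment, N m; "gripper_width": finger opening in m.
Only numpy, scipy, OpenCV 4.12 (cv2) and the standard library are available. Lean on these libraries where they do the work, as an engineer would, in place of code of your own. Each camera call takes 0.05 s, during which the arm holds its last target.

TASK

The tamper has been left standing in the empty portafilter. Put it back upright, fully seated, in its own slot of the three-slot station (the one marked with the picture of a tamper) and let go of it; then take the portafilter out of the tamping stand, lift it at least 10 cm and keep it level and still in the air, ready to be locked into the machine. Leave everything else where it is, never tip the portafilter, and finish while still holding it up: do not set it down.

Things in the scene. Friction and masses are not known exactly. Their poses are not given: they have to be found in the camera images.
- stand: Tamping stand: fixed black block 100 (x) x 104 (y) x 46 mm high with a round well 74 mm wide, 16 mm deep in its top (floor 30 mm above the counter). Origin: centre of its underside, below the well's centre. Own -x points to its front, over which the portafilter's neck lies; handle and stand may differ by 9 degrees in yaw
- portafilter_head (a point): Bottomless portafilter, loose, about 0.44 kg: round steel head 69 mm across, 36 mm high, holding a basket 61 mm wide (floor 6 mm above the underside); level handle along its own -x, from 61 to 175 mm from the head's axis, on a 12 mm neck. Point on the head's axis, 18 mm above its underside; z up when level. Centre of mass 35 mm from the axis, towards the handle: the head sags if gripped far out
- portafilter_handle (a point): Point on the handle's centre line, 80 mm from the head's axis, 22 mm above the head's underside (52 mm above the counter at the start); a good place to grip. Flat-sided walnut, 22 mm wide (own y), 24 mm high here (61 to 107 mm from the head's axis), beyond that 26 x 27 mm. x axis along the handle towards the head, z up. Free space below and beside; the stand's front is 50 mm from the head's axis
- tamper_center (a point): Tamper, loose, about 0.36 kg, 88 mm tall: steel disc 58 mm across, 12 mm thick, tapering to a 17 mm neck at 34 mm, then a round walnut knob 38 mm across (full width 48 to 74 mm above the underside). Point on its axis half-way up, 44 mm above its underside; z up. At the start it stands upright in the portafilter's basket, underside 36 mm above the counter
- tamper_slot: The tamper's own slot: fixed oak block 124 (x) x 92 (y) x 30 mm high on a 4 mm steel tray, with a round recess for the tamper. A white plate on top near its -x edge carries a black picture of a tamper (bar below, stem, round knob). Origin: centre of the block's underside (4 mm above the counter); recess centre 20 mm from the origin along +x
- tamper_slot_floor (a point): Centre of the floor of the tamper's recess: 62 mm wide, 14 mm deep, 2 mm chamfer; floor 20 mm above the counter, mouth 34 mm above it
- leveller_slot: Like block for the leveller (recess 62 mm, occupied by the leveller; picture of a flat puck). Not for the tamper. The three blocks stand side by side, 98 mm apart, in any order
- basket_slot: Like block for a filter basket (recess 73 mm wide, empty; picture of an open basket). Not for the tamper
- leveller: Bystander, loose: coffee leveller, a puck 60 mm across and 33 mm high, seated in its slot; origin at the centre of its underside
- funnel: Bystander, loose: aluminium dosing funnel, 72 mm across, 30 mm high; origin at the centre of its underside
- pitcher: Bystander, loose: steel milk pitcher 75 mm across, 95 mm high, with a handle; origin at the centre of its underside
- cup_a: Bystander, loose: white espresso cup 62 mm across, 55 mm high, with a handle; origin at the centre of its underside
- cup_b: Bystander, loose: another such cup
- brush: Bystander, loose: small counter brush 150 mm long, lying flat on the counter beyond the station, on the robot's left
- knockbox: Bystander, fixed: round knock box 120 mm across, 112 mm high, with a bar; origin at the centre of its underside
Not all that is in view belongs to the job. Leave any green or purple look-alike of the part that bears portafilter_head alone.

How it is judged:
By the outcome, as a careful person would: the job done as asked, in the order asked, and still so for the second after the job is handed in, while the arm keeps its last pose, push and grip.
It also fails if it takes over 51 s, if anything falls off the work surface, if the arm or the gripper's body presses on something with over 40 N, if the wrist force passes 120 N, or if a joint passes its speed limit or range.

## Working session

There is one attempt and no reset: what is moved stays moved. The work goes in short steps, Python scripts to look and compute and a shell command to move; the robot and the scene stay as the last step left them, time stands still between calls to the robot, and variables do not carry over. Pictures are saved under pics/ and viewed, and the job is handed in when it is done.

```bash
ls; mkdir -p pics; python3 - <<'E'
from workcell import robot
import cv2,json,numpy as np
o=robot.get_obs()
print({k:np.round(v,4).tolist() for k,v in o.items()})
for n in ["top","side","wrist"]:
    c=robot.camera(n)
    cv2.imwrite(f"pics/{n}0.png",c["img"])
    print(n,c["fov_y"],c["cx"],c["cy"],np.round(c.get("pose",c.get("tool_from_camera")),4).tolist())
    np.savez(f"{n}0.npz",**c)
E
```

```text
pics
{'time': 0.0, 'joint_positions': [1.302, 0.1264, -0.0406, 1.4054, 0.0, 1.5708], 'joint_vel': [0.0001, -0.0019, 0.0011, 0.0002, -0.0002, 0.0002], 'joint_torque': [-0.0011, -43.5911, 35.2926, 0.0173, -0.0003, 0.0], 'eef_pos': [0.1393, 0.5058, 0.2306], 'tool_rot': [0.0005, 0.7955, 0.606, -0.0006], 'wrist_force': [-0.2139, -1.0394, 0.7369], 'moment': [-0.023, 0.0444, 0.0167], 'gripper_width': 0.0851}
top 54.18676152584779 282.44972648052646 205.19228887971602 [[-0.0002, -0.9816, 0.1909, 0.3194], [-0.9996, -0.0049, -0.0264, -0.0191], [0.0269, -0.1909, -0.9812, 1.2217], [0.0, 0.0, 0.0, 1.0]]
side 55.97692548389678 280.2771135232376 203.64427813910325 [[0.7662, -0.3458, 0.5416, -0.0573], [-0.6423, -0.387, 0.6616, -0.7628], [-0.0192, -0.8548, -0.5186, 0.6505], [0.0, 0.0, 0.0, 1.0]]
wrist 63.44097666691092 276.5125391728195 217.00111186280756 [[1.0, 0.0015, 0.0007, 0.0006], [-0.0016, 0.9537, 0.3009, -0.0776], [-0.0002, -0.3009, 0.9537, -0.1426], [0.0, 0.0, 0.0, 1.0]]
```

View pics/top0.png

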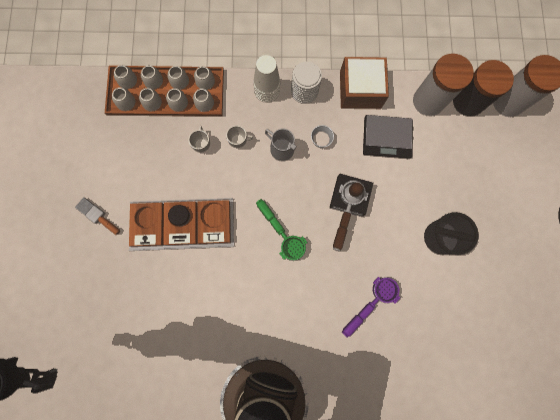

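View pics/side0.png

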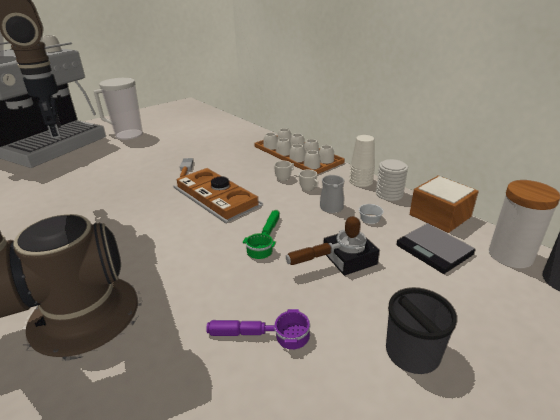

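View pics/wrist0.png

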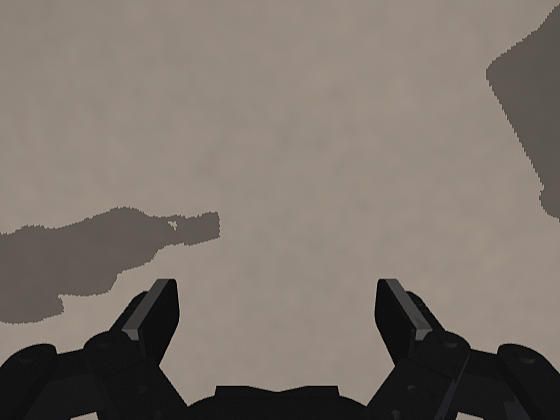

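The top view shows the station blocks, with the tamper slot leftmost at about (145,224), the leveller at (179,222) and the basket slot at (213,222). The tamper knob is at (357,188), the stand at (352,195) and the handle end at (341,247). I'll enlarge both areas for measuring.

```bash
python3 - <<'E'
import cv2,numpy as np
t=cv2.imread("pics/top0.png");s=cv2.imread("pics/side0.png")
a=cv2.resize(t[190:260,120:240],None,fx=6,fy=6,interpolation=cv2.INTER_CUBIC)
b=cv2.resize(t[165:260,310:400],None,fx=6,fy=6,interpolation=cv2.INTER_CUBIC)
c=cv2.resize(s[205:280,280:390],None,fx=6,fy=6,interpolation=cv2.INTER_CUBIC)
d=cv2.resize(s[160:220,165:265],None,fx=6,fy=6,interpolation=cv2.INTER_CUBIC)
for n,i in zip("abcd",(a,b,c,d)): cv2.imwrite(f"pics/z_{n}.png",i)
E
```

```text
(no output)
```

View pics/z_a.png

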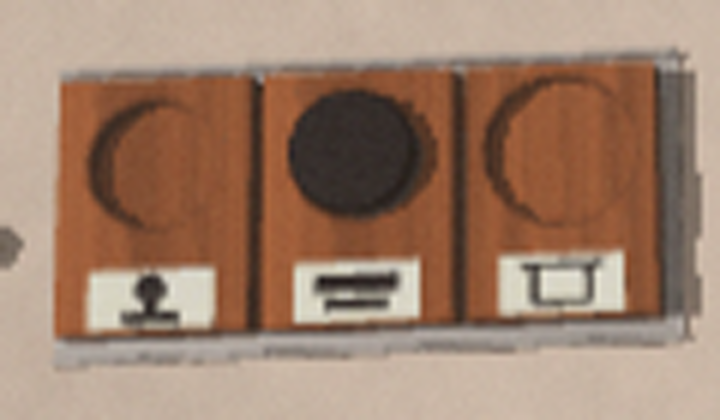

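View pics/z_b.png

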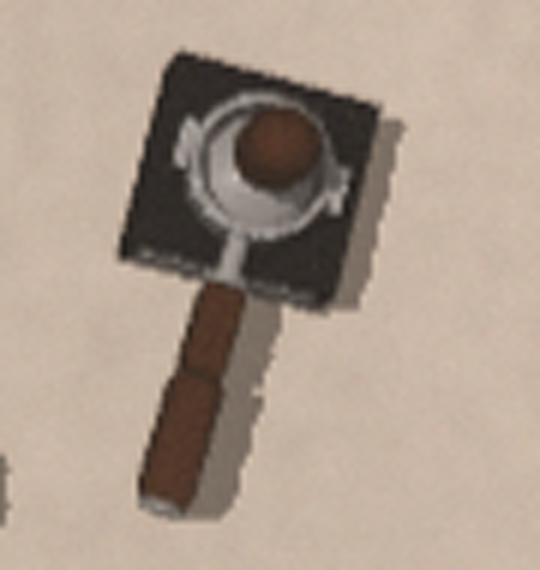

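View pics/z_c.png

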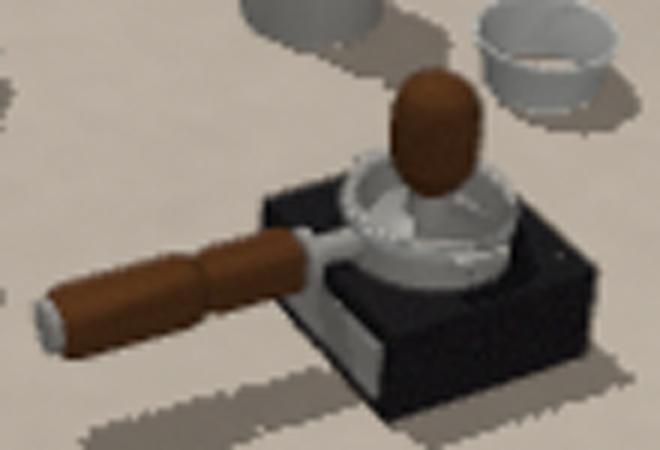

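Zoomed in, the rightmost pictures are a puck and a basket. The tamper slot's recess is at about zoom (148,165), and the knob, rim and handle are clear. Next I'll measure by casting rays.

```bash
cat > h.py <<'E'
import numpy as np,cv2
from scipy.spatial.transform import Rotation as R
def K(c): 
    f=210/np.tan(np.radians(float(c["fov_y"]))/2); return f,float(c["cx"]),float(c["cy"])
def ray(c,uv,P=None):
    P=c["pose"] if P is None else P
    f,cx,cy=K(c); d=P[:3,:3]@np.array([(uv[0]-cx)/f,(uv[1]-cy)/f,1]); return P[:3,3],d
def plane(c,uv,z,P=None):
    o,d=ray(c,uv,P); return o+d*(z-o[2])/d[2]
def proj(c,p,P=None):
    P=c["pose"] if P is None else P
    f,cx,cy=K(c); q=P[:3,:3].T@(np.asarray(p)-P[:3,3]); return np.array([cx+f*q[0]/q[2],cy+f*q[1]/q[2]])
def tri(r):
    A=sum(np.eye(3)-np.outer(d,d)/(d@d) for o,d in r); b=sum((np.eye(3)-np.outer(d,d)/(d@d))@o for o,d in r); return np.linalg.solve(A,b)
def q2m(q): return R.from_quat([q[1],q[2],q[3],q[0]]).as_matrix()
def tool(o):
    T=np.eye(4);T[:3,:3]=q2m(o["tool_rot"]);T[:3,3]=o["eef_pos"];return T
def brown(im):
    h=cv2.cvtColor(im,cv2.COLOR_BGR2HSV)
    return ((((h[...,0]<14)|(h[...,0]>172))&(h[...,1]>90)&(h[...,2]<150))*255).astype(np.uint8)
E
python3 - <<'E'
from h import *
t=dict(np.load("top0.npz"));s=dict(np.load("side0.npz"))
def comps(c,x0,x1,y0,y1):
    m=brown(c["img"]);k=np.zeros_like(m);k[y0:y1,x0:x1]=m[y0:y1,x0:x1]
    n,l,st,ce=cv2.connectedComponentsWithStats(k)
    out=[]
    for i in range(1,n):
        if st[i,4]>40: print(st[i].tolist(),ce[i].round(2)); out.append((l==i,st[i],ce[i]))
    return out
print("top");a=comps(t,315,395,165,260)
print("side");b=comps(s,280,390,205,280)
z=lambda u,v,ox,oy:((u+.5)/6-.5+ox,(v+.5)/6-.5+oy)
# stand corners at z=.046
C=[plane(t,z(u,v,310,165),.046) for u,v in ((180,52),(381,105),(330,306),(121,258))]
print("stand",np.round(C,4).tolist(),[np.linalg.norm(C[i]-C[i-1]).round(4) for i in range(4)],np.mean(C,0).round(4))
print("rim",plane(t,z(263,166,310,165),.066))
h1=plane(t,z(222,290,310,165),.052);h2=plane(t,z(165,500,310,165),.052);print("handle",h1,h2,np.degrees(np.arctan2(*(h1-h2)[1::-1])))
# station
B=[plane(t,z(u,v,120,190),.034) for u,v in ((62,80),(655,62),(657,314),(55,336),(252,73),(250,330))]
print("blk",np.round(B,4).tolist(),np.linalg.norm(B[0]-B[1]),np.linalg.norm(B[0]-B[3]))
print("recess",[plane(t,z(u,v,120,190),.034).round(4).tolist() for u,v in ((150,164),(562,150))])
for p in ((88,164),(212,164),(150,100),(150,229)): print(plane(t,z(*p,120,190),.034).round(4))
E
```

```text
top
[350, 183, 13, 13, 120] [355.93 188.59]
[333, 212, 18, 37, 292] [341.69 230.6 ]
side
[345, 216, 15, 22, 225] [352.12 226.3 ]
[288, 242, 43, 23, 428] [309.54 252.98]
stand [[0.6459, -0.2208, 0.046], [0.6194, -0.32, 0.046], [0.5185, -0.2907, 0.046], [0.5418, -0.1892, 0.046]] [np.float64(0.1088), np.float64(0.1026), np.float64(0.1051), np.float64(0.1042)] [ 0.5814 -0.2552  0.046 ]
rim [ 0.58357439 -0.25616577  0.066     ]
handle [ 0.52509073 -0.23702346  0.052     ] [ 0.42347586 -0.20669688  0.052     ] -16.617536075040512
blk [[0.5551, 0.3948, 0.034], [0.5656, 0.1071, 0.034], [0.4417, 0.1031, 0.034], [0.4305, 0.3894, 0.034], [0.559, 0.3031, 0.034], [0.4335, 0.2971, 0.034]] 0.2878332602908333 0.12472891928508943
recess [[0.5138, 0.3497, 0.034], [0.5216, 0.1512, 0.034]]
[0.5137 0.3794 0.034 ]
[0.5139 0.3199 0.034 ]
[0.5454 0.3517 0.034 ]
[0.4821 0.3477 0.034 ]
```

View pics/z_d.png

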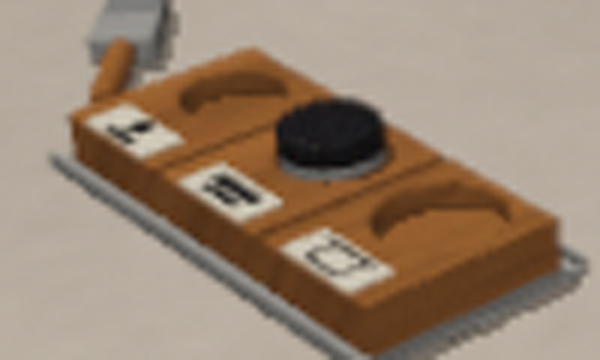

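```bash
python3 - <<'E'
from h import *
t=dict(np.load("top0.npz"));s=dict(np.load("side0.npz"))
print(tri([ray(t,(355.93,188.59)),ray(s,(352.12,226.3))]), plane(t,(355.93,188.59),.097),plane(s,(352.12,226.3),.097))
print(tri([ray(t,(341.69,230.6)),ray(s,(309.54,252.98))]),plane(t,(341.69,230.6),.052),plane(s,(309.54,252.98),.052))
E
```

```text
[ 0.58589023 -0.25628388  0.09647875] [ 0.58714385 -0.25730668  0.097     ] [ 0.58343505 -0.25620875  0.097     ]
[ 0.4735792  -0.22156732  0.05101779] [ 0.47331628 -0.22130113  0.052     ] [ 0.47286754 -0.22251514  0.052     ]
```

Both views agree: the tamper is at about (0.585, -0.256), the head at (0.584, -0.256), handle yaw is -16.6°, and the tamper recess is at about (0.5145, 0.348). The sizes check out, since the three-block width comes to 0.288. I'll move toward the tamper at the current height.

```bash
python3 -m jog '[[[-0.035,0.0355,0,0],[-0.035,0.0355,0,0],[-0.035,0.0355,0,0],[-0.035,0.0355,0,0],[-0.035,0.0355,0,0]]]' -1
```

```text
time: 0.65
eef_pos: [0.2636, 0.2905, 0.2275]
tool_rot: [0.001, 0.792, 0.611, -0.002]
wrist_force: [0.9, 0.4, -0.1]
gripper_width: 0.0854
```

```bash
python3 -m jog '[[[-0.035,0.0355,0,0],[-0.035,0.0355,0,0],[-0.035,0.0355,0,0],[-0.035,0.0355,0,0],[-0.035,0.0355,0,0]]]'; python3 -m jog '[[[-0.035,0.0355,0,0],[-0.035,0.0355,0,0],[-0.035,0.0355,0,0],[-0.035,0.0355,0,0],[-0.03,0.03,0,0]]]'
```

```text
time: 1.15
eef_pos: [0.3888, 0.0738, 0.2283]
tool_rot: [0.002, 0.791, 0.612, -0.001]
wrist_force: [-0.3, 0.0, -0.7]
gripper_width: 0.0853
time: 1.65
eef_pos: [0.5109, -0.1387, 0.2286]
tool_rot: [0.001, 0.792, 0.61, -0.0]
wrist_force: [1.4, 0.1, 0.4]
gripper_width: 0.0854
```

```bash
cat >> h.py <<'E'
def delta(o,p):
    T=tool(o); return (T[:3,:3].T@(np.asarray(p)-T[:3,3])).round(4)
E
python3 - <<'E'
from h import *
from workcell import robot
o=robot.get_obs();T=tool(o);print(o["eef_pos"],T[:3,:3].round(3).tolist(),delta(o,(.585,-.256,o["eef_pos"][2])))
E
```

```text
[ 0.51085347 -0.1386651   0.22861702] [[0.255, 0.967, 0.001], [0.967, -0.255, -0.003], [-0.002, 0.002, -1.0]] [-0.0945  0.1017  0.0004]
```

```bash
python3 -m jog '[[[-0.033,0.035,0,0],[-0.033,0.035,0,0],[-0.018,0.02,0,0],[-0.009,0.01,0,0],[0,0,0,0]]]'; python3 - <<'E'
from h import *
from workcell import robot
o=robot.get_obs();c=robot.camera("wrist");np.savez("w1.npz",T=tool(o),**c);cv2.imwrite("pics/w1.png",c["img"])
print(o["eef_pos"],o["tool_rot"],delta(o,(.585,-.256,o["eef_pos"][2])))
E
```

```text
time: 2.15
eef_pos: [0.5865, -0.265, 0.2241]
tool_rot: [-0.0, 0.794, 0.607, -0.002]
wrist_force: [0.7, -0.1, 0.0]
gripper_width: 0.0852
[ 0.58647384 -0.26495222  0.22409757] [-4.71247132e-04  7.94470361e-01  6.07300826e-01 -1.52682970e-03] [ 0.0083 -0.0038 -0.    ]
```

View pics/w1.png

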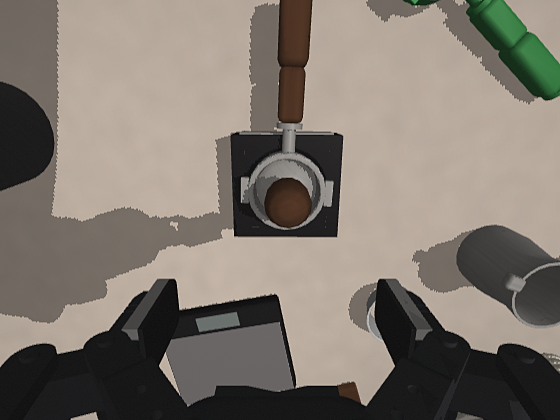

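The wrist view shows the knob at about (289,202), the head rim centred near (286,190) and the handle running straight up the image.

```bash
python3 - <<'E'
from h import *
c=dict(np.load("w1.npz"));P=c["T"]@c["tool_from_camera"]
m=brown(c["img"]);n,l,st,ce=cv2.connectedComponentsWithStats(m)
for i in range(1,n):
    if st[i,4]>300: print(i,st[i].tolist(),ce[i].round(1))
k=cv2.findContours(m[170:240,255:325].copy(),cv2.RETR_EXTERNAL,cv2.CHAIN_APPROX_NONE)[0]
k=max(k,key=cv2.contourArea);e=cv2.minEnclosingCircle(k);print(e)
u=np.array([ce[j] for j in range(1,n) if 1500<st[j,4]<4000 and abs(ce[j][0]-289)<25 and ce[j][1]>150][0])
for z in (.09,.097,.105,.11): print(z,plane(c,u,z,P).round(4))
def head(z0):
    g=c["img"]; 
# ray handle edges: rows
for v in (20,50,80,110):
    r=np.where(m[v,250:340])[0]+250; print(v,r.min(),r.max(),plane(c,((r.min()+r.max())/2,v),.052,P).round(4),plane(c,((r.min()+r.max())/2,v),.06,P).round(4))
cv2.imwrite("pics/w1z.png",cv2.resize(c["img"][110:250,220:350],None,fx=4,fy=4,interpolation=cv2.INTER_CUBIC))
E
```

```text
1 [278, 0, 34, 123, 3445] [292.8  57.1]
2 [265, 178, 47, 50, 1810] [287.5 202.5]
((32.965518951416016, 32.344825744628906), 24.67696189880371)
0.09 [ 0.5858 -0.2546  0.09  ]
0.097 [ 0.5839 -0.2543  0.097 ]
0.105 [ 0.5818 -0.254   0.105 ]
0.11 [ 0.5805 -0.2538  0.11  ]
20 279 310 [ 0.4472 -0.2115  0.052 ] [ 0.4488 -0.2124  0.06  ]
50 278 308 [ 0.4686 -0.2182  0.052 ] [ 0.4697 -0.2189  0.06  ]
80 279 304 [ 0.491  -0.2253  0.052 ] [ 0.4915 -0.2258  0.06  ]
110 278 302 [ 0.5146 -0.2327  0.052 ] [ 0.5145 -0.233   0.06  ]
```

View pics/w1z.png

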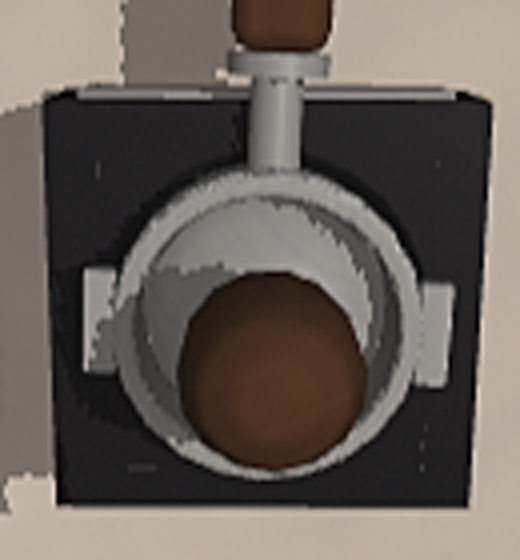

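```bash
python3 -m jog '[[[0.009,-0.0045,0.02,0],[0,0,0.035,0],[0,0,0.035,0],[0,0,0.02,0],[0,0,0,0]]]' -1; python3 - <<'E'
from h import *
from workcell import robot
o=robot.get_obs();c=robot.camera("wrist");np.savez("w2.npz",T=tool(o),**c);cv2.imwrite("pics/w2.png",c["img"])
P=tool(o)@c["tool_from_camera"]
m=brown(c["img"]);n,l,st,ce=cv2.connectedComponentsWithStats(m)
for i in range(1,n):
    if st[i,4]>1000: print(i,st[i].tolist(),ce[i].round(1),plane(c,ce[i],.097,P).round(4),plane(c,ce[i],.108,P).round(4))
print(o["eef_pos"],o["tool_rot"],delta(o,(.5845,-.2552,.076)))
E
```

```text
time: 2.7
eef_pos: [0.5817, -0.2492, 0.1127]
tool_rot: [-0.0, 0.793, 0.609, -0.001]
wrist_force: [-0.2, -0.1, 0.1]
gripper_width: 0.0854
1 [252, 0, 52, 146, 6208] [275.3  67.6] [ 0.4901 -0.2247  0.097 ] [ 0.4913 -0.2249  0.108 ]
2 [227, 233, 78, 89, 5277] [266.1 277.1] [ 0.5853 -0.255   0.097 ] [ 0.5799 -0.2532  0.108 ]
[ 0.58168392 -0.24924898  0.11273222] [-2.54476648e-04  7.93247503e-01  6.08898861e-01 -7.14944494e-04] [-0.005   0.0043  0.0367]
```

View pics/w2.png

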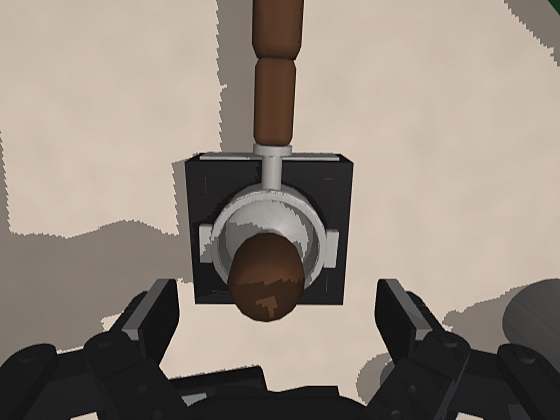

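The knob at (266,277) sits left of the jaw middle (277), which matches the computed -5 mm shift. I'll centre on it and descend.

```bash
python3 -m jog '[[[-0.005,0.004,0.004,0],[0,0,0.016,0],[0,0,0.014,0],[0,0,0.004,0],[0,0,0,0]]]' -1; python3 - <<'E'
from h import *
from workcell import robot
o=robot.get_obs();c=robot.camera("wrist");np.savez("w3.npz",T=tool(o),**c);cv2.imwrite("pics/w3.png",c["img"])
print(o["eef_pos"],o["tool_rot"],delta(o,(.5843,-.2550,.076)))
E
```

```text
time: 3.25
eef_pos: [0.5885, -0.2565, 0.0822]
tool_rot: [0.005, 0.793, 0.61, 0.002]
wrist_force: [-0.1, -0.1, 0.6]
gripper_width: 0.0855
[ 0.58849487 -0.25653732  0.08218509] [0.00510268 0.7927569  0.60951247 0.00223962] [ 0.0004 -0.0045  0.0061]
```

View pics/w3.png

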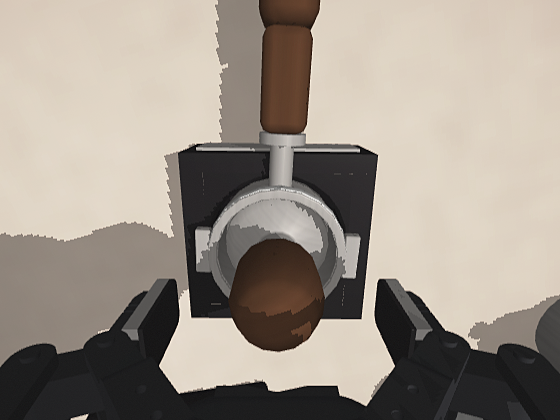

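The knob is centred between the jaws at column 276. I'll make the last small correction, then close.

```bash
python3 -m jog '[[[0,-0.0045,0.006,0],[0,0,0.001,0],[0,0,0,0],[0,0,0,0],[0,0,0,0]]]' -1;  python3 - <<'E'
from h import *
from workcell import robot
o=robot.get_obs()
print(o["eef_pos"],o["tool_rot"],delta(o,(.5843,-.2550,.076)))
E
```

```text
time: 3.8
eef_pos: [0.5847, -0.2558, 0.0768]
tool_rot: [0.006, 0.793, 0.609, 0.003]
wrist_force: [-0.2, 0.9, -0.8]
gripper_width: 0.0855
[ 0.58473052 -0.25583515  0.07681113] [0.00639143 0.79278257 0.60946402 0.00292514] [ 0.0007 -0.0006  0.0008]
```

```bash
python3 -m jog '[[[0,0,0,0],[0,0,0,0],[0,0,0,0],[0,0,0,0],[0,0,0,0]]]' 1 50; python3 -m jog '[[[0,0,0,0],[0,0,0,0],[0,0,0,0],[0,0,0,0],[0,0,0,0]]]' 1 50
```

```text
time: 4.3
eef_pos: [0.585, -0.2557, 0.0774]
tool_rot: [0.007, 0.793, 0.61, 0.003]
wrist_force: [-0.4, 0.1, -1.0]
gripper_width: 0.0363
time: 4.8
eef_pos: [0.5851, -0.2557, 0.0774]
tool_rot: [0.007, 0.793, 0.61, 0.003]
wrist_force: [-0.6, 0.0, 0.3]
gripper_width: 0.0357
```

```bash
python3 -m jog '[[[0,0,-0.005,0],[0,0,-0.015,0],[0,0,-0.025,0],[0,0,-0.035,0],[0,0,-0.035,0]]]'; python3 - <<'E'
from h import *
from workcell import robot
o=robot.get_obs();c=robot.camera("wrist");np.savez("w4.npz",T=tool(o),**c);cv2.imwrite("pics/w4.png",c["img"])
s=robot.camera("side");cv2.imwrite("pics/s4.png",cv2.resize(s["img"][150:290,260:400],None,fx=4,fy=4,interpolation=cv2.INTER_CUBIC))
print(o["eef_pos"],o["tool_rot"],o["wrist_force"],delta(o,(.5145,.348,o["eef_pos"][2])))
E
```

```text
time: 5.3
eef_pos: [0.5791, -0.2532, 0.1857]
tool_rot: [-0.002, 0.793, 0.609, -0.001]
wrist_force: [1.5, -0.4, -4.4]
gripper_width: 0.0365
[ 0.57906245 -0.25323077  0.18566828] [-0.0016212   0.79278993  0.60949099 -0.0014924 ] [ 1.47604255 -0.41880881 -4.41125088] [ 0.5644 -0.2169  0.0007]
```

View pics/w4.png

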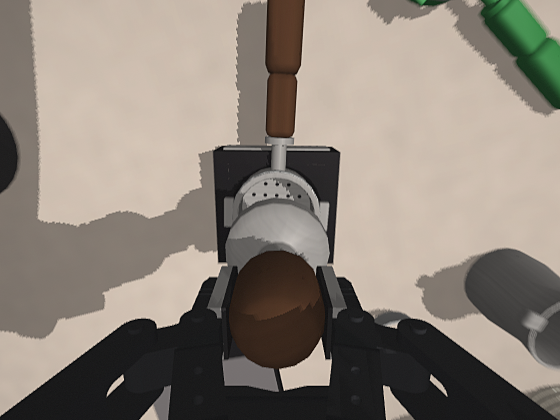

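View pics/s4.png

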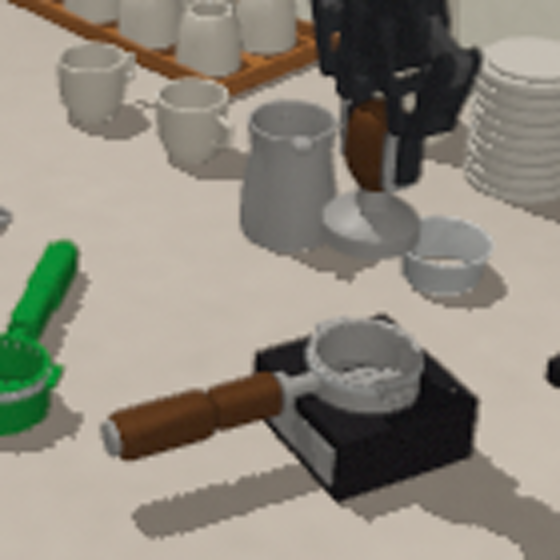

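The tamper is held upright (side view) and the basket is empty. Now I'll carry it across to the slot.

```bash
python3 -m jog '[[[0.02,-0.008,0,0],[0.04,-0.0155,0,0],[0.0465,-0.018,0,0],[0.0465,-0.018,0,0],[0.0465,-0.018,0,0]]]' - 60; python3 -m jog '[[[0.0465,-0.018,0,0],[0.0465,-0.018,0,0],[0.0465,-0.018,0,0],[0.0465,-0.018,0,0],[0.0465,-0.018,0,0]]]'; python3 - <<'E'
from h import *
from workcell import robot
o=robot.get_obs()
print(o["eef_pos"],o["tool_rot"],o["wrist_force"],delta(o,(.5145,.348,.186)))
E
```

```text
time: 5.9
eef_pos: [0.5555, -0.0416, 0.1808]
tool_rot: [-0.0, 0.796, 0.605, -0.002]
wrist_force: [1.3, 0.1, -3.8]
gripper_width: 0.036
time: 6.4
eef_pos: [0.5225, 0.2058, 0.1712]
tool_rot: [-0.004, 0.796, 0.606, -0.008]
wrist_force: [0.9, -0.5, -4.5]
gripper_width: 0.0358
[0.52254546 0.20582486 0.17115096] [-0.003664    0.79569001  0.60564247 -0.00782188] [ 0.9102002  -0.50706294 -4.48112386] [ 0.1348 -0.0459 -0.0152]
```

```bash
python3 -m jog '[[[0.035,-0.012,-0.01,0],[0.015,-0.006,-0.005,0],[0,0,0,0],[0,0,0,0],[0,0,0,0]]]'; python3 - <<'E'
from h import *
from workcell import robot
o=robot.get_obs();c=robot.camera("wrist");np.savez("w5.npz",T=tool(o),**c);cv2.imwrite("pics/w5.png",c["img"])
P=tool(o)@c["tool_from_camera"]
print(o["eef_pos"],o["tool_rot"],o["wrist_force"],delta(o,(.5145,.348,.186)),proj(c,(.5145,.348,.034),P))
E
```

```text
time: 6.9
eef_pos: [0.5102, 0.2672, 0.1766]
tool_rot: [-0.006, 0.792, 0.61, -0.014]
wrist_force: [0.5, -1.4, -4.1]
gripper_width: 0.0358
[0.51015167 0.26715813 0.17660904] [-0.00586426  0.79220586  0.61005428 -0.01446576] [ 0.52862932 -1.39751645 -4.07685598] [ 0.0791 -0.0167 -0.0102] [370.8885831  189.52053237]
```

View pics/w5.png

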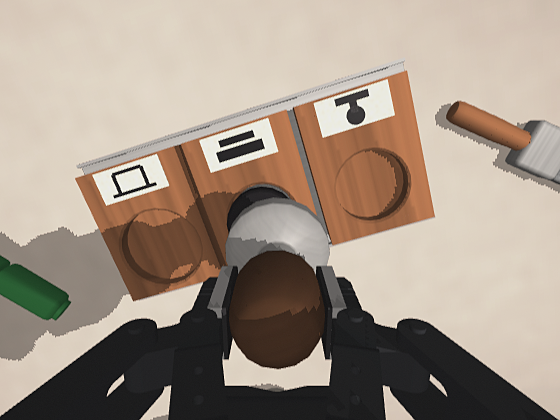

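The wrist view shows the tamper picture on the right-hand block at about (355,105). Its recess is centred near (373,184), against a prediction of (371,189).

```bash
python3 - <<'E'
from h import *
c=dict(np.load("w5.npz"));P=c["T"]@c["tool_from_camera"]
print(c["T"][:3,:3].round(4).tolist())
for uv in ((373,184),(335,186),(411,183),(371,147),(375,221)): print(uv,plane(c,uv,.034,P).round(4))
# block outline corners on z=.034: 
for uv in ((296,108),(405,72),(435,216),(330,244),(78,178),(133,300)): print(uv,plane(c,uv,.034,P).round(4))
cv2.imwrite("pics/w5z.png",cv2.resize(c["img"][60:250,290:440],None,fx=3,fy=3,interpolation=cv2.INTER_CUBIC))
E
```

```text
[[0.2552, 0.9664, -0.0301], [0.9667, -0.2556, -0.0084], [-0.0158, -0.0269, -0.9995]]
(373, 184) [0.5102 0.3506 0.034 ]
(335, 186) [0.5038 0.319  0.034 ]
(411, 183) [0.5175 0.3819 0.034 ]
(371, 147) [0.4793 0.3545 0.034 ]
(375, 221) [0.5431 0.3464 0.034 ]
(296, 108) [0.4337 0.3019 0.034 ]
(405, 72) [0.4293 0.3904 0.034 ]
(435, 216) [0.5516 0.3977 0.034 ]
(330, 244) [0.5544 0.3037 0.034 ]
(78, 178) [0.4418 0.1072 0.034 ]
(133, 300) [0.5635 0.1103 0.034 ]
```

View pics/w5z.png

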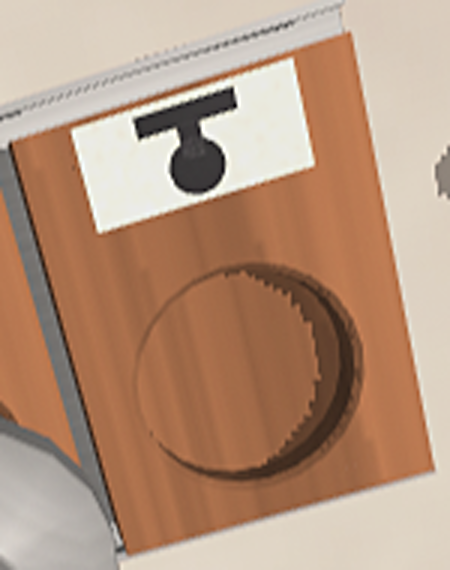

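```bash
python3 - <<'E'
from h import *
for f in ("w4","w5"):
    c=dict(np.load(f+".npz"));P=c["tool_from_camera"];im=c["img"]
    # bottom edge of the disc, tool z=+.041 ; and knob equator at tool z about -.02
    h=cv2.cvtColor(im,cv2.COLOR_BGR2HSV)
    m=((h[...,1]<45)&(h[...,2]>85)).astype(np.uint8)
    r=np.where(m[240,215:340])[0]+215; print(f,"row240",r.min(),r.max())
    for z in (.041,):
        for uv in ((278,197),(278,199)): print(z,uv,plane(c,uv,z,P).round(4))
    for z in (.0295,.035,.041):
        print(z,plane(c,(226,245),z,P).round(4),plane(c,(330,245),z,P).round(4))
cv2.imwrite("pics/w5t.png",cv2.resize(im[180:380,200:360],None,fx=3.5,fy=3.0,interpolation=cv2.INTER_CUBIC))
E
```

```text
w4 row240 215 339
0.041 (278, 197) [ 0.0015 -0.0313  0.041 ]
0.041 (278, 199) [ 0.0015 -0.0301  0.041 ]
0.0295 [-0.0268 -0.0072  0.0295] [ 0.0299 -0.0073  0.0295]
0.035 [-0.0277 -0.005   0.035 ] [ 0.0308 -0.005   0.035 ]
0.041 [-0.0286 -0.0025  0.041 ] [ 0.0319 -0.0026  0.041 ]
w5 row240 227 330
0.041 (278, 197) [ 0.0015 -0.0313  0.041 ]
0.041 (278, 199) [ 0.0015 -0.0301  0.041 ]
0.0295 [-0.0268 -0.0072  0.0295] [ 0.0299 -0.0073  0.0295]
0.035 [-0.0277 -0.0049  0.035 ] [ 0.0308 -0.005   0.035 ]
0.041 [-0.0286 -0.0025  0.041 ] [ 0.0319 -0.0026  0.041 ]
```

View pics/w5t.png

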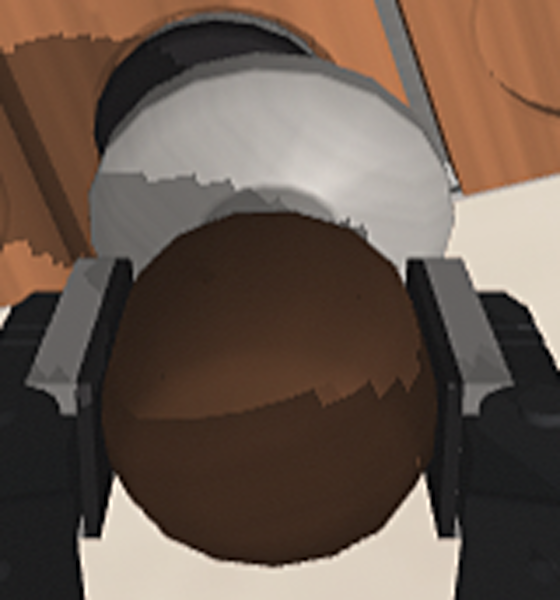

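```bash
python3 -m jog '[[[0.03,-0.006,0,0],[0.03,-0.006,0,0],[0.016,-0.003,0.01,0],[0.004,-0.001,0.02,0],[0,0,0.02,0]]]'; python3 - <<'E'
from h import *
from workcell import robot
o=robot.get_obs();c=robot.camera("wrist");np.savez("w6.npz",T=tool(o),**c);cv2.imwrite("pics/w6.png",c["img"])
T=tool(o);P=T@c["tool_from_camera"];b=T@[.0015,-.0015,.041,1]
print(o["eef_pos"],T[:3,2].round(4),o["wrist_force"],"bottom",b[:3].round(4),"move",T[:3,:3].T@([.511-b[0],.35-b[1],.055-b[2]]))
E
```

```text
time: 7.45
eef_pos: [0.517, 0.345, 0.125]
tool_rot: [-0.005, 0.795, 0.606, -0.013]
wrist_force: [0.4, 0.8, -4.4]
gripper_width: 0.036
[0.51698503 0.34503312 0.12502166] [-0.0265 -0.0077 -0.9996] [ 0.41866617  0.79506454 -4.37210318] bottom [0.5148 0.3466 0.0841] move [ 0.0027176  -0.00393855  0.02911531]
```

View pics/w6.png

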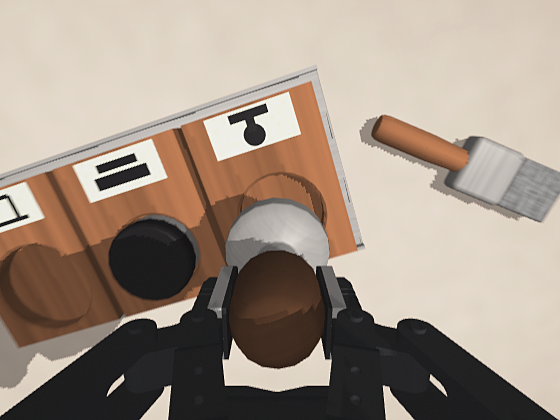

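```bash
python3 - <<'E'
from h import *
c=dict(np.load("w6.npz"));P=c["T"]@c["tool_from_camera"]
for uv in ((241,205),(327,202),(282,173),(298,81),(358,246),(181,128),(0,195)): print(uv,plane(c,uv,.034,P).round(4))
cv2.imwrite("pics/w6z.png",cv2.resize(c["img"][70:260,170:370],None,fx=3.5,fy=3,interpolation=cv2.INTER_CUBIC))
E
python3 -m jog '[[[0.0027,-0.004,0.008,0],[0,0,0.012,0],[0,0,0.006,0],[0,0,0,0],[0,0,0,0]]]'; python3 - <<'E'
from h import *
from workcell import robot
o=robot.get_obs();c=robot.camera("wrist");np.savez("w7.npz",T=tool(o),**c);cv2.imwrite("pics/w7.png",cv2.resize(c["img"][60:360,130:430],None,fx=2,fy=2))
T=tool(o);P=T@c["tool_from_camera"];b=T@[.0015,-.0015,.041,1]
print(o["eef_pos"],T[:3,2].round(4),o["wrist_force"],"bottom",b[:3].round(4),"move",T[:3,:3].T@([.511-b[0],.35-b[1],.055-b[2]]))
E
```

```text
(241, 205) [0.4959 0.3239 0.034 ]
(327, 202) [0.5097 0.3836 0.034 ]
(282, 173) [0.4814 0.3581 0.034 ]
(298, 81) [0.4265 0.3836 0.034 ]
(358, 246) [0.5482 0.3982 0.034 ]
(181, 128) [0.4342 0.3004 0.034 ]
(0, 195) [0.4438 0.159  0.034 ]
time: 8.0
eef_pos: [0.5112, 0.3443, 0.0922]
tool_rot: [-0.005, 0.796, 0.605, -0.017]
wrist_force: [-0.1, -0.5, -4.0]
gripper_width: 0.0358
[0.5111639  0.34430294 0.0922059 ] [-0.0332 -0.0131 -0.9994] [-0.11120311 -0.45199874 -4.00523043] bottom [0.5088 0.3456 0.0512] move [ 0.00474192  0.00086701 -0.00388666]
```

View pics/w6z.png

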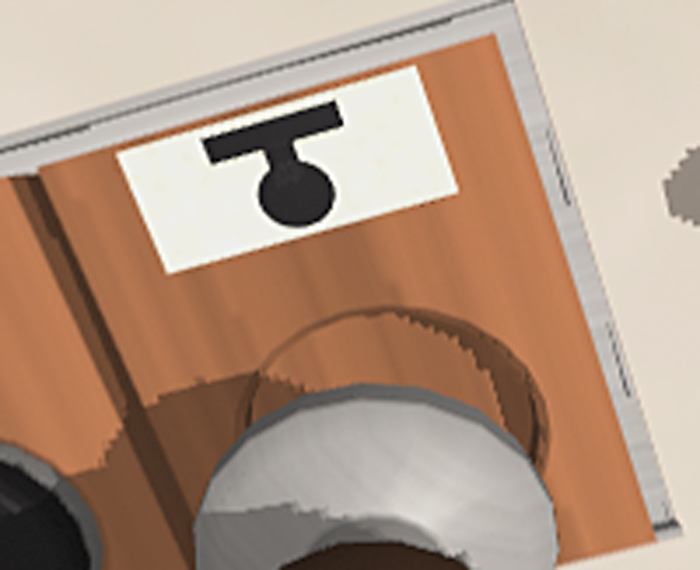

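View pics/w7.png

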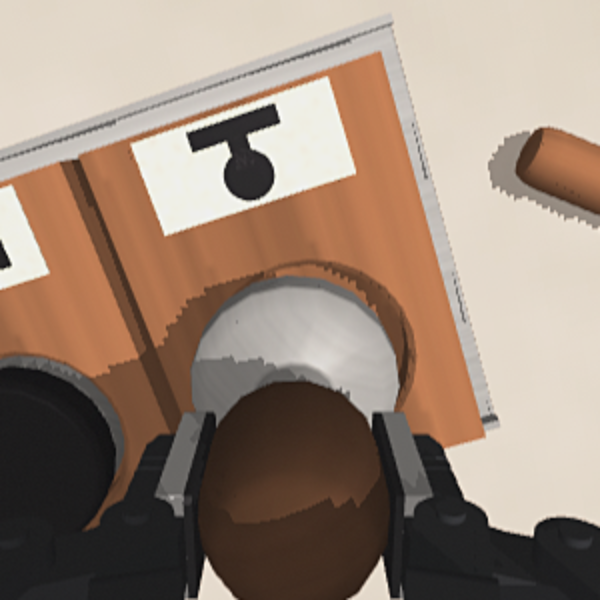

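```bash
cat > st.py <<'E'
from h import *
from workcell import robot
import sys
o=robot.get_obs();T=tool(o);b=T@[.0015,-.0015,.041,1]
print("t",round(o["time"],2),"eef",o["eef_pos"].round(4) if hasattr(o["eef_pos"],"round") else o["eef_pos"],"z",T[:3,2].round(4),"F",np.round(o["wrist_force"],1),"bot",b[:3].round(4))
E
python3 - <<'E'
from h import *
c=dict(np.load("w7.npz"));P=c["T"]@c["tool_from_camera"]
p=np.array([plane(c,uv,.034,P)[:2] for uv in ((282.5,191),(317.5,202.5),(330,217.5),(336.5,237.5))])
A=np.c_[2*p,np.ones(len(p))];x=np.linalg.lstsq(A,(p**2).sum(1),rcond=None)[0];print(p.round(4).tolist(),x[:2],np.sqrt(x[2]+x[:2]@x[:2]))
E
python3 -m jog '[[[0.0025,0,-0.02,0],[0.0025,0,0,0],[0,0,0,0],[0,0,0,0],[0,0,0,0]]]' >/dev/null; python3 st.py
```

```text
[[0.481, 0.3559], [0.4935, 0.3747], [0.5048, 0.3799], [0.5187, 0.3809]] [0.51364778 0.3474773 ] 0.033739467140749824
t 8.55 eef [0.514  0.3498 0.1132] z [-0.0309 -0.0118 -0.9995] F [-0.3 -0.5 -3.5] bot [0.5117 0.3512 0.0722]
```

```bash
python3 -m jog '[[[0,0,-0.03,0],[0,0,0.03,0],[0,0,-0.03,0],[0,0,0.03,0],[0,0,0,0]]]' >/dev/null; python3 st.py;python3 -m jog '[[[0,0,-0.01,0],[0,0,-0.01,0],[0,0,-0.01,0],[0,0,-0.01,0],[0,0,0,0]]]' >/dev/null; python3 st.py
```

```text
t 9.05 eef [0.5039 0.3429 0.1019] z [-0.0517 -0.0258 -0.9983] F [-0.8 -1.  -5.5] bot [0.5008 0.3437 0.061 ]
t 9.55 eef [0.5098 0.3464 0.1522] z [-0.0424 -0.0196 -0.9989] F [ 0.5  0.3 -4.1] bot [0.507  0.3474 0.1112]
```

```bash
python3 -m jog '[[[0,0,-0.03,0],[0,0,0,0],[0,0,0.01,0],[0,0,0.01,0],[0,0,0.01,0]]]' >/dev/null; python3 st.py;python3 -m jog '[[[0,0,-0.03,0],[0,0,0,0],[0,0,0.01,0],[0,0,0.01,0],[0,0,0.01,0]]]' >/dev/null; python3 st.py
```

```text
t 10.05 eef [0.511  0.3472 0.1522] z [-0.0387 -0.0172 -0.9991] F [ 0.   0.1 -4.2] bot [0.5083 0.3483 0.1113]
t 10.55 eef [0.5068 0.3445 0.1395] z [-0.0508 -0.0253 -0.9984] F [ 0.3 -0.8 -4.3] bot [0.5037 0.3453 0.0986]
```

```bash
python3 -m jog '[[[0,0,0,0],[0,0,0,0],[0,0,0,0],[0,0,0,0],[0,0,0,0]]]' >/dev/null; python3 st.py;python3 -m jog '[[[0,0,-0.03,0],[0,0,0,0],[0,0,0,0],[0,0,0,0],[0,0,0,0]]]' >/dev/null; python3 st.py; python3 -m jog '[[[0,0,0.01,0],[0,0,0.01,0],[0,0,0.01,0],[0,0,0,0],[0,0,0,0]]]' >/dev/null; python3 st.py
```

```text
t 11.05 eef [0.5052 0.3434 0.1354] z [-0.0556 -0.0285 -0.998 ] F [ 0.7  0.1 -4.3] bot [0.5019 0.3441 0.0945]
t 11.55 eef [0.5069 0.3443 0.1649] z [-0.0555 -0.0285 -0.9981] F [-0.7  0.1 -3.9] bot [0.5036 0.3449 0.124 ]
t 12.05 eef [0.5035 0.3423 0.1289] z [-0.0599 -0.0315 -0.9977] F [ 0.2  0.7 -3.1] bot [0.5    0.3429 0.088 ]
```

```bash
python3 -m jog '[[[0,0,-0.01,0],[0,0,-0.01,0],[0,0,-0.01,0],[0,0,0,0],[0,0,0,0]]]' >/dev/null; python3 st.py;python3 -m jog '[[[0,0,0.03,0],[0,0,0,0],[0,0,0,0],[0,0,0,0],[0,0,0,0]]]' >/dev/null; python3 st.py
```

```text
t 12.55 eef [0.5065 0.344  0.1639] z [-0.0567 -0.0293 -0.998 ] F [-0.2  0.7 -3.8] bot [0.5031 0.3446 0.1229]
t 13.05 eef [0.5058 0.3438 0.1367] z [-0.0535 -0.0271 -0.9982] F [-0.3  0.1 -3.6] bot [0.5025 0.3445 0.0958]
```

```bash
python3 -m jog '[[[0,0,-0.015,0],[0,0,-0.015,0],[0,0,-0.015,0],[0,0,-0.015,0],[0,0,-0.015,0]]]' >/dev/null; python3 st.py;python3 -m jog '[[[0,0,0.045,0],[0,0,0,0],[0,0,0,0],[0,0,0,0],[0,0,0,0]]]' >/dev/null; python3 st.py
```

```text
t 13.55 eef [0.5099 0.3458 0.2156] z [-0.0535 -0.0271 -0.9982] F [ 0.4  0.2 -5. ] bot [0.5066 0.3466 0.1747]
t 14.05 eef [0.5102 0.3464 0.1793] z [-0.0443 -0.0208 -0.9988] F [-0.   0.2 -2.2] bot [0.5073 0.3474 0.1383]
```

```bash
python3 -m jog '[[[0,0,-0.015,0],[0,0,-0.015,0],[0,0,-0.015,0],[0,0,0.045,0],[0,0,0,0]]]' >/dev/null; python3 st.py;python3 -m jog '[[[0,0,-0.015,0],[0,0,-0.015,0],[0,0,-0.015,0],[0,0,0.045,0],[0,0,0,0]]]' >/dev/null; python3 st.py
```

```text
t 14.55 eef [0.5135 0.3486 0.1878] z [-0.0353 -0.0148 -0.9993] F [-1.  -0.8 -7. ] bot [0.511  0.3499 0.1468]
t 15.05 eef [0.5179 0.3515 0.2027] z [-0.0226 -0.0062 -0.9997] F [-0.2 -1.8 -6.4] bot [0.5159 0.3531 0.1618]
```

The up-then-sharp-down cycle moves the tilt back toward vertical, so I'll repeat it.

```bash
python3 -m jog '[[[0,0,-0.015,0],[0,0,-0.015,0],[0,0,-0.015,0],[0,0,0.045,0],[0,0,0,0]]]' >/dev/null; python3 st.py;python3 -m jog '[[[0,0,-0.015,0],[0,0,-0.015,0],[0,0,-0.015,0],[0,0,0.045,0],[0,0,0,0]]]' >/dev/null; python3 st.py; python3 -m jog '[[[0,0,0,0],[0,0,0,0],[0,0,0,0],[0,0,0,0],[0,0,0,0]]]' >/dev/null; python3 st.py
```

```text
t 15.55 eef [0.5241 0.3556 0.2251] z [-0.0029  0.0071 -1.    ] F [-0.6 -0.5 -7.4] bot [0.523  0.3578 0.1841]
t 16.05 eef [0.531  0.3602 0.2526] z [ 0.0217  0.0238 -0.9995] F [-0.7 -0.1 -7.3] bot [0.5309 0.363  0.2117]
t 16.55 eef [0.5379 0.3648 0.2729] z [ 0.0455  0.0398 -0.9982] F [ 0.2  0.2 -3.6] bot [0.5387 0.3683 0.232 ]
```

```bash
python3 -m jog '[[[0,0,0.02,0],[0,0,0.02,0],[0,0,0.02,0],[0,0,0.02,0],[0,0,0.01,0]]]' >/dev/null; python3 st.py; python3 -m jog '[[[0,0,0,0],[0,0,0,0],[0,0,0,0],[0,0,0,0],[0,0,0,0]]]' >/dev/null; python3 st.py
```

```text
t 17.05 eef [0.5445 0.37   0.1857] z [ 0.0529  0.0448 -0.9976] F [ 0.9  0.  -3.6] bot [0.5457 0.3737 0.1449]
t 17.55 eef [0.5451 0.3705 0.188 ] z [ 0.0544  0.0458 -0.9975] F [ 0.   0.2 -4.1] bot [0.5463 0.3742 0.1471]
```

```bash
python3 -m jog '[[[0,0,0.015,0],[0,0,0.015,0],[0,0,0.015,0],[0,0,-0.03,0],[0,0,0,0]]]' >/dev/null; python3 st.py; python3 -m jog '[[[0,0,0,0],[0,0,0,0],[0,0,0,0],[0,0,0,0],[0,0,0,0]]]' >/dev/null; python3 st.py
```

```text
t 18.05 eef [0.5469 0.3718 0.1751] z [ 0.0582  0.0484 -0.9971] F [ 1.2  0.6 -2.2] bot [0.5482 0.3756 0.1342]
t 18.55 eef [0.5468 0.3717 0.1734] z [ 0.0576  0.048  -0.9972] F [-0.3 -0.1 -4. ] bot [0.5481 0.3755 0.1326]
```

```bash
python3 -m jog '[[[-0.017,-0.014,0,0],[-0.017,-0.014,0,0],[0,0,0,0],[0,0,0,0],[0,0,0,0]]]' >/dev/null; python3 st.py; python3 -m jog '[[[0,0,-0.03,0],[0,0,0.03,0],[0,0,-0.03,0],[0,0,0.03,0],[0,0,0,0]]]' >/dev/null; python3 st.py;  python3 -m jog '[[[0,0,0,0],[0,0,0,0],[0,0,0,0],[0,0,0,0],[0,0,0,0]]]' >/dev/null; python3 st.py
```

```text
t 19.05 eef [0.5101 0.3461 0.1688] z [ 0.0571  0.0476 -0.9972] F [-0.4 -0.5 -4.8] bot [0.5114 0.3499 0.1279]
t 19.55 eef [0.5049 0.3427 0.1591] z [ 0.0411  0.0369 -0.9985] F [-1.3 -0.6 -6.2] bot [0.5056 0.3461 0.1182]
t 20.05 eef [0.5095 0.3458 0.1657] z [ 0.0502  0.0431 -0.9978] F [-0.4 -0.3 -3.5] bot [0.5105 0.3494 0.1248]
```

```bash
python3 -m jog '[[[0,0,-0.02,0],[0,0,-0.02,0],[0,0,0.03,0],[0,0,0.03,0],[0,0,0,0]]]' >/dev/null; python3 st.py;  python3 -m jog '[[[0,0,0,0],[0,0,0,0],[0,0,0,0],[0,0,0,0],[0,0,0,0]]]' >/dev/null; python3 st.py
```

```text
t 20.55 eef [0.5126 0.3481 0.1503] z [ 0.0568  0.0475 -0.9973] F [-1.3 -0.5 -3.8] bot [0.5139 0.3518 0.1095]
t 21.05 eef [0.514  0.349  0.1557] z [ 0.0614  0.0507 -0.9968] F [ 0.2 -0.9 -3.9] bot [0.5155 0.3529 0.1149]
```

```bash
python3 -m jog '[[[0,0,-0.045,0],[0,0,0,0],[0,0,0,0],[0,0,0,0],[0,0,0,0]]]' >/dev/null; python3 st.py;  python3 -m jog '[[[0,0,0.02,0],[0,0,0.02,0],[0,0,0.02,0],[0,0,0,0],[0,0,0,0]]]' >/dev/null; python3 st.py
```

```text
t 21.55 eef [0.5107 0.3463 0.2015] z [ 0.0607  0.0501 -0.9969] F [-0.1 -0.5 -4.4] bot [0.5122 0.3502 0.1606]
t 22.05 eef [0.5136 0.3488 0.1376] z [ 0.0581  0.0484 -0.9971] F [-0.1  0.1 -4. ] bot [0.5149 0.3527 0.0967]
```

```bash
python3 -m jog '[[[0,0,-0.03,0],[0,0,0,0],[0,0,0.01,0],[0,0,0.01,0],[0,0,0.01,0]]]' >/dev/null; python3 st.py;  python3 -m jog '[[[0,0,-0.03,0],[0,0,0,0],[0,0,0.01,0],[0,0,0.01,0],[0,0,0.01,0]]]' >/dev/null; python3 st.py
```

```text
t 22.55 eef [0.5144 0.3494 0.1381] z [ 0.0606  0.0501 -0.9969] F [ 0.2  0.  -4.2] bot [0.5159 0.3533 0.0972]
t 23.05 eef [0.5117 0.3477 0.1267] z [ 0.0514  0.0439 -0.9977] F [-0.3 -0.5 -4.1] bot [0.5127 0.3513 0.0858]
```

```bash
python3 -m jog '[[[0,0,-0.03,0],[0,0,0,0],[0,0,0.01,0],[0,0,0.01,0],[0,0,0.01,0]]]' >/dev/null; python3 st.py;  python3 -m jog '[[[0,0,-0.04,0],[0,0,0,0],[0,0,0.01,0],[0,0,0.01,0],[0,0,0.01,0]]]' >/dev/null; python3 st.py
```

```text
t 23.55 eef [0.5088 0.3458 0.1149] z [ 0.042   0.0376 -0.9984] F [ 0.5 -0.1 -4.3] bot [0.5095 0.3492 0.074 ]
t 24.05 eef [0.5053 0.3434 0.1134] z [ 0.0324  0.0311 -0.999 ] F [ 0.1 -0.4 -4.4] bot [0.5056 0.3465 0.0724]
```

```bash
python3 -m jog '[[[0,0,-0.045,0],[0,0,0,0],[0,0,0.01,0],[0,0,0.01,0],[0,0,0.01,0]]]' >/dev/null; python3 st.py;  python3 -m jog '[[[0,0,-0.045,0],[0,0,0,0],[0,0,0.01,0],[0,0,0.01,0],[0,0,0.01,0]]]' >/dev/null; python3 st.py
```

```text
t 24.55 eef [0.5007 0.3403 0.116 ] z [ 0.0209  0.0233 -0.9995] F [ 0.6  0.  -4.6] bot [0.5006 0.3431 0.075 ]
t 25.05 eef [0.4963 0.3372 0.1185] z [ 0.0089  0.0153 -0.9998] F [-0.9  0.1 -3.9] bot [0.4956 0.3397 0.0776]
```

```bash
python3 -m jog '[[[0.0066,0.0067,0,0],[0.0066,0.0067,0,0],[0,0,0,0],[0,0,0,0],[0,0,0,0]]]' >/dev/null; python3 st.py; python3 - <<'E'
from h import *
from workcell import robot
o=robot.get_obs();c=robot.camera("wrist");np.savez("w8.npz",T=tool(o),**c);cv2.imwrite("pics/w8.png",cv2.resize(c["img"][60:360,130:430],None,fx=2,fy=2))
E
```

```text
t 25.55 eef [0.5133 0.3465 0.1141] z [ 0.0041  0.0121 -0.9999] F [ 0.5 -0.3 -4. ] bot [0.5124 0.3489 0.0731]
```

View pics/w8.png

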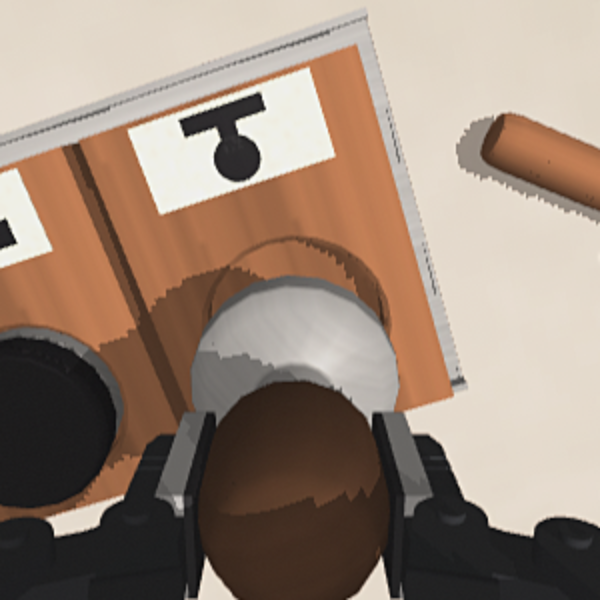

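The recess arc is clear, with its left edge at zoom (210,305), top at (295,238) and right at (389,318). I'll fit a circle to it.

```bash
python3 - <<'E'
from h import *
from scipy.optimize import least_squares
c=dict(np.load("w8.npz"));P=c["T"]@c["tool_from_camera"]
p=np.array([plane(c,(130+u/2,60+v/2),.034,P)[:2] for u,v in ((210,305),(228,270),(255,247),(295,238),(330,246),(358,265),(378,290),(389,318))])
for r in (None,.031,.032,.033):
    f=lambda x:np.hypot(*(p-x[:2]).T)-(x[2] if r is None else r)
    s=least_squares(f,[.512,.349,.032]);print(r,s.x.round(4),np.round(s.fun*1e3,1))
# block corners
q=[plane(c,(130+u/2,60+v/2),.034,P).round(4).tolist() for u,v in ((66,147),(357,45),(453,397))];print(q)
E
```

```text
None [0.5122 0.35   0.0313] [-0.4 -0.1  0.7  0.5 -0.2 -0.8 -0.4  0.8]
0.031 [0.5119 0.3501 0.032 ] [-0.2 -0.   0.6  0.4 -0.3 -0.8 -0.3  1. ]
0.032 [0.5131 0.3496 0.032 ] [-1.  -0.3  0.7  0.7 -0.1 -0.8 -0.6  0.3]
0.033 [0.5143 0.3492 0.032 ] [-1.7 -0.5  0.9  1.   0.2 -0.7 -0.9 -0.4]
[[0.4336, 0.2956, 0.034], [0.429, 0.392, 0.034], [0.5524, 0.3971, 0.034]]
```

```bash
python3 -m jog '[[[0.001,0,0.03,0],[0,0,0,0],[0,0,0,0],[0,0,0,0],[0,0,0,0]]]' >/dev/null; python3 st.py
```

```text
t 26.1 eef [0.5147 0.3485 0.0884] z [ 0.0086  0.0151 -0.9998] F [ 0.3  0.3 -4.1] bot [0.5141 0.351  0.0475]
```

```bash
python3 -m jog '[[[-0.0016,-0.0013,0.003,0],[0,0,0.012,0],[0,0,0,0],[0,0,0,0],[0,0,0,0]]]' >/dev/null; python3 st.py
```

```text
t 26.6 eef [0.5136 0.3478 0.0739] z [ 0.0106  0.0164 -0.9998] F [-0.4 -0.  -4.1] bot [0.513  0.3503 0.0329]
```

```bash
python3 -m jog '[[[-0.0005,-0.0005,0.007,0],[0,0,0,0],[0,0,0,0],[0,0,0,0],[0,0,0,0]]]' >/dev/null; python3 st.py
```

```text
t 27.1 eef [0.5131 0.3476 0.0662] z [ 0.0105  0.0164 -0.9998] F [-0.2 -0.7 -4.1] bot [0.5124 0.3501 0.0252]
```

No contact force, and the underside is already 9 mm below the mouth. One more small step.

```bash
python3 -m jog '[[[0,0,0.004,0],[0,0,0.001,0],[0,0,0,0],[0,0,0,0],[0,0,0,0]]]' >/dev/null; python3 st.py
```

```text
t 27.6 eef [0.5135 0.3479 0.062 ] z [ 0.012   0.0171 -0.9998] F [ 0.5 -0.  -2.1] bot [0.513  0.3505 0.0211]
```

```bash
python3 -m jog '[[[0,0,0,0],[0,0,0,0],[0,0,0,0],[0,0,0,0],[0,0,0,0]]]' -1 ; python3 -m jog '[[[0,0,-0.02,0],[0,0,-0.025,0],[0,0,-0.025,0],[0,0,-0.02,0],[0,0,0,0]]]'; python3 st.py; python3 - <<'E'
from h import *
from workcell import robot
o=robot.get_obs();c=robot.camera("wrist");np.savez("w9.npz",T=tool(o),**c);cv2.imwrite("pics/w9.png",cv2.resize(c["img"][60:360,130:430],None,fx=2,fy=2))
s=robot.camera("side");np.savez("s9.npz",**s);cv2.imwrite("pics/s9.png",cv2.resize(s["img"][100:230,150:280],None,fx=4.5,fy=4.5,interpolation=cv2.INTER_CUBIC))
E
```

```text
time: 28.1
eef_pos: [0.5151, 0.349, 0.064]
tool_rot: [-0.003, 0.796, 0.605, 0.012]
wrist_force: [-0.1, 0.4, 0.4]
gripper_width: 0.0853
time: 28.6
eef_pos: [0.5131, 0.3468, 0.1562]
tool_rot: [-0.003, 0.796, 0.605, 0.011]
wrist_force: [0.1, -0.6, 0.3]
gripper_width: 0.0857
t 28.6 eef [0.5131 0.3468 0.1562] z [ 0.0141  0.0187 -0.9997] F [ 0.1 -0.6  0.3] bot [0.5126 0.3494 0.1152]
```

View pics/w9.png

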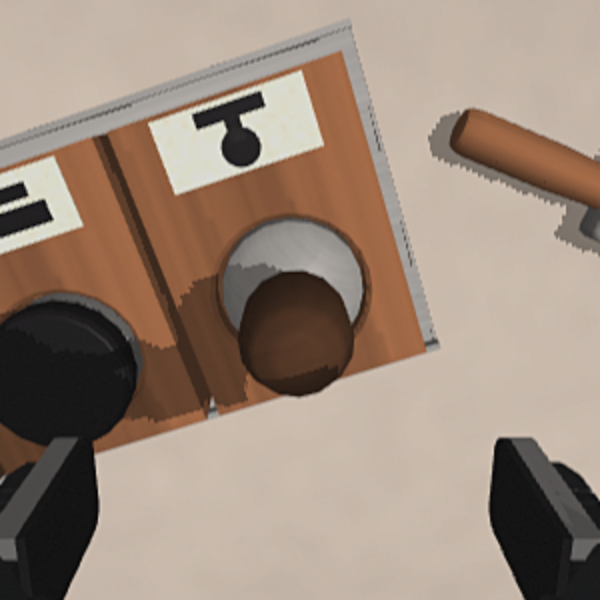

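View pics/s9.png

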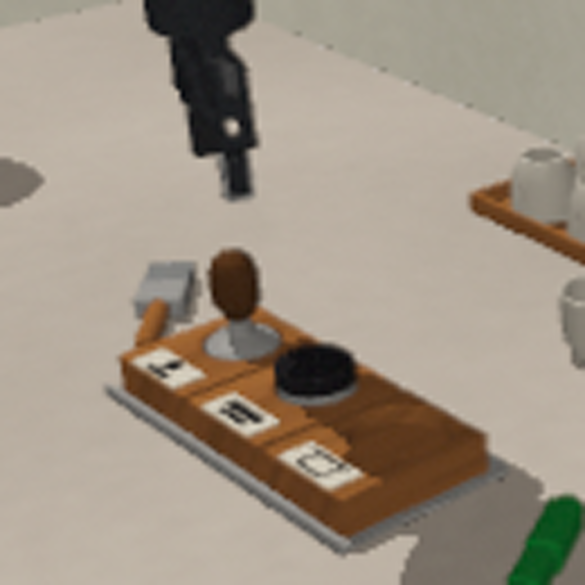

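The tamper is seated in its recess with an even rim gap, upright and released. Next is the portafilter handle.

```bash
python3 -m jog '[[[-0.02,0.005,-0.01,0],[-0.04,0.0105,-0.01,0],[-0.048,0.0125,0,0.01],[-0.048,0.0125,0,0.01],[-0.048,0.0125,0,0.01]]]' -1; python3 -m jog '[[[-0.048,0.0125,0,0],[-0.048,0.0125,0,0],[-0.048,0.0125,0,0],[-0.048,0.0125,0,0],[-0.048,0.0125,0,0]]]'; python3 - <<'E'
from h import *
from workcell import robot
o=robot.get_obs();T=tool(o)
print(o["time"],o["eef_pos"],T[:3,2],np.degrees(np.arctan2(T[1,0],T[0,0])),delta(o,(.508,-.231,.17)))
E
```

```text
time: 29.2
eef_pos: [0.5038, 0.1323, 0.1639]
tool_rot: [-0.004, 0.803, 0.596, 0.005]
wrist_force: [-0.1, -0.3, -0.9]
gripper_width: 0.0854
time: 29.7
eef_pos: [0.4868, -0.1168, 0.1573]
tool_rot: [-0.006, 0.803, 0.596, 0.002]
wrist_force: [1.5, 0.7, 0.3]
gripper_width: 0.0853
29.7 [ 0.48680814 -0.11684623  0.15730813] [-0.00426259  0.01080324 -0.99993256] 73.10796979554823 [-0.103   0.0533 -0.014 ]
```

```bash
python3 -m jog '[[[-0.042,0.02,0,0],[-0.03,0.016,0,0],[-0.015,0.01,0,0],[-0.005,0.003,0,0],[0,0,0,0]]]'; python3 - <<'E'
from h import *
from workcell import robot
o=robot.get_obs();T=tool(o);c=robot.camera("wrist");P=T@c["tool_from_camera"];np.savez("w10.npz",T=T,**c);cv2.imwrite("pics/w10.png",c["img"])
print(o["time"],o["eef_pos"],T[:3,2],np.degrees(np.arctan2(T[1,0],T[0,0])),delta(o,(.508,-.231,.05)))
m=brown(c["img"])
for v in range(60,260,15):
    r=np.where(m[v,200:360])[0]+200
    if len(r)>10: print(v,r.min(),r.max(),plane(c,((r.min()+r.max())/2,v),.062,P).round(4))
E
```

```text
time: 30.2
eef_pos: [0.499, -0.2308, 0.1515]
tool_rot: [-0.009, 0.807, 0.591, -0.001]
wrist_force: [-0.3, -0.7, -0.4]
gripper_width: 0.0857
30.2 [ 0.4989551  -0.23077231  0.15150083] [-0.01238038  0.0123969  -0.99984651] 72.42977228648401 [0.0017 0.0103 0.1014]
105 262 295 [ 0.4216 -0.2035  0.062 ]
120 260 297 [ 0.4306 -0.2063  0.062 ]
135 260 297 [ 0.4398 -0.2092  0.062 ]
150 260 296 [ 0.4491 -0.2125  0.062 ]
165 261 296 [ 0.4589 -0.2152  0.062 ]
180 261 296 [ 0.4688 -0.2183  0.062 ]
195 266 291 [ 0.479  -0.2215  0.062 ]
210 264 293 [ 0.4894 -0.2247  0.062 ]
225 264 292 [ 0.5    -0.2284  0.062 ]
240 264 292 [ 0.511  -0.2319  0.062 ]
```

View pics/w10.png

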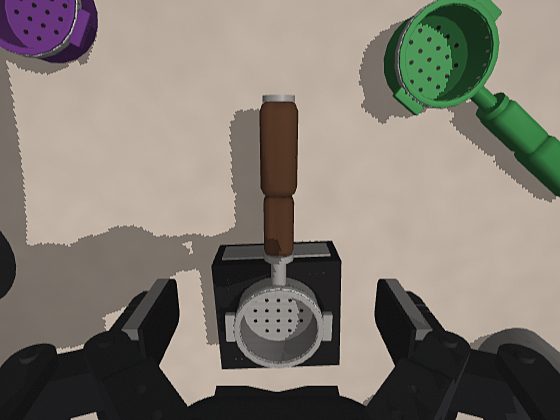

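The handle at columns 264-292 is centred between the jaws and aligned with the tool. I'll descend in two steps.

```bash
python3 -m jog '[[[0.001,0.005,0.01,0],[0.001,0.004,0.02,0],[0,0,0.02,0],[0,0,0.01,0],[0,0,0,0]]]'; python3 - <<'E'
from h import *
from workcell import robot
o=robot.get_obs();T=tool(o);c=robot.camera("wrist");P=T@c["tool_from_camera"];np.savez("w11.npz",T=T,**c);cv2.imwrite("pics/w11.png",c["img"])
print(o["time"],o["eef_pos"],T[:3,2],np.degrees(np.arctan2(T[1,0],T[0,0])),delta(o,(.5065,-.2303,.032)))
E
```

```text
time: 30.75
eef_pos: [0.5077, -0.2245, 0.088]
tool_rot: [-0.009, 0.804, 0.594, -0.001]
wrist_force: [0.7, 0.4, 0.5]
gripper_width: 0.0855
30.75 [ 0.5076718  -0.22451957  0.08795523] [-0.01259042  0.01343017 -0.99983054] 72.88998735852543 [-0.0064  0.0015  0.0559]
```

View pics/w11.png

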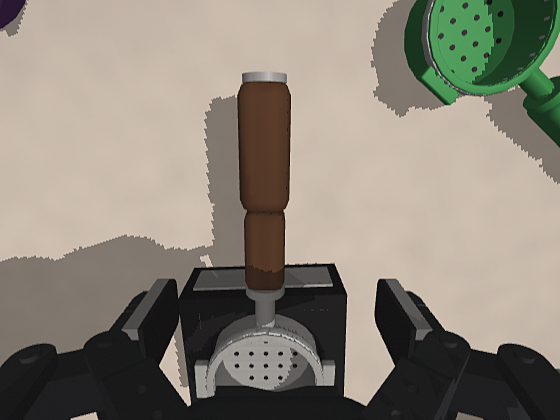

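```bash
python3 -m jog '[[[-0.0064,0.001,0.005,0],[0,0,0.02,0],[0,0,0.018,0],[0,0,0.008,0],[0,0,0,0]]]'; python3 - <<'E'
from h import *
from workcell import robot
o=robot.get_obs();T=tool(o);c=robot.camera("wrist");P=T@c["tool_from_camera"];np.savez("w12.npz",T=T,**c);cv2.imwrite("pics/w12.png",c["img"])
print(o["time"],o["eef_pos"],T[:3,2],np.degrees(np.arctan2(T[1,0],T[0,0])),delta(o,(.5065,-.2303,.032)))
E
```

```text
time: 31.3
eef_pos: [0.5092, -0.2323, 0.04]
tool_rot: [-0.005, 0.804, 0.595, 0.001]
wrist_force: [-0.6, -0.8, 0.4]
gripper_width: 0.0854
31.3 [ 0.50923476 -0.23230037  0.03995722] [-0.00510015  0.00951005 -0.99994177] 72.97435052775096 [ 0.0011 -0.0031  0.008 ]
```

View pics/w12.png

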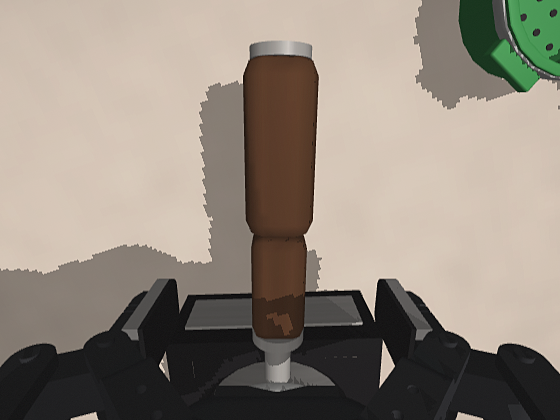

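```bash
python3 - <<'E'
from h import *
c=dict(np.load("w12.npz"));P=c["T"]@c["tool_from_camera"]
for v in (235,338): print(v,plane(c,(278,v),.06,P).round(4),plane(c,(278,v),.06,P)-c["T"][:3,3])
E
python3 -m jog '[[[0.0008,-0.002,0.007,0],[0,0,0.001,0],[0,0,0,0],[0,0,0,0],[0,0,0,0]]]';python3 st.py
```

```text
235 [ 0.4795 -0.2221  0.06  ] [-0.02970873  0.01024155  0.02004278]
338 [ 0.5241 -0.2356  0.06  ] [ 0.01491295 -0.00328006  0.02004278]
time: 31.85
eef_pos: [0.5094, -0.2319, 0.035]
tool_rot: [-0.003, 0.804, 0.595, 0.002]
wrist_force: [0.6, -0.8, 0.6]
gripper_width: 0.0855
t 31.85 eef [ 0.5094 -0.2319  0.035 ] z [-3.0e-04  7.3e-03 -1.0e+00] F [ 0.6 -0.8  0.6] bot [ 0.5084 -0.2297 -0.006 ]
```

```bash
python3 -m jog '[[[0,-0.001,0.004,0],[0,0,0,0],[0,0,0,0],[0,0,0,0],[0,0,0,0]]]' >/dev/null;python3 st.py; python3 -m jog '[[[0,0,0,0],[0,0,0,0],[0,0,0,0],[0,0,0,0],[0,0,0,0]]]' 1 80;  python3 -m jog '[[[0,0,0,0],[0,0,0,0],[0,0,0,0],[0,0,0,0],[0,0,0,0]]]' 1 110; python3 st.py
```

```text
t 32.35 eef [ 0.5085 -0.2315  0.0309] z [ 1.0e-04  7.1e-03 -1.0e+00] F [ 0.6 -0.  -0.1] bot [ 0.5075 -0.2294 -0.0101]
time: 32.85
eef_pos: [0.5086, -0.2317, 0.0312]
tool_rot: [-0.003, 0.804, 0.595, 0.002]
wrist_force: [-0.6, -0.3, 0.7]
gripper_width: 0.021
time: 33.35
eef_pos: [0.5086, -0.2317, 0.0313]
tool_rot: [-0.003, 0.804, 0.595, 0.002]
wrist_force: [-0.8, -0.1, 1.2]
gripper_width: 0.0208
t 33.35 eef [ 0.5086 -0.2317  0.0313] z [ 4.0e-04  6.7e-03 -1.0e+00] F [-0.8 -0.1  1.2] bot [ 0.5076 -0.2295 -0.0097]
```

The handle is held at a width of 21 mm. I'll lift in single rows with settling, which kept the tool level earlier.

```bash
python3 -m jog '[[[0,0,-0.01,0],[0,0,0,0],[0,0,-0.012,0],[0,0,0,0],[0,0,0,0]]]' - 120;python3 st.py; python3 -m jog '[[[0,0,-0.03,0],[0,0,0,0],[0,0,0,0],[0,0,0,0],[0,0,0,0]]]' >/dev/null;python3 st.py
```

```text
time: 33.85
eef_pos: [0.5071, -0.2311, 0.0524]
tool_rot: [-0.005, 0.804, 0.595, 0.001]
wrist_force: [-0.7, -0.4, -4.6]
gripper_width: 0.0206
t 33.85 eef [ 0.5071 -0.2311  0.0524] z [-0.0039  0.0088 -1.    ] F [-0.7 -0.4 -4.6] bot [ 0.506  -0.2289  0.0114]
t 34.35 eef [ 0.5047 -0.2302  0.0788] z [-0.0099  0.0115 -0.9999] F [ 0.3 -0.1 -4.1] bot [ 0.5032 -0.2279  0.0379]
```

```bash
python3 -m jog '[[[0,0,-0.015,0],[0,0,-0.015,0],[0,0,-0.015,0],[0,0,0,0],[0,0,0,0]]]' >/dev/null;python3 st.py; python3 -m jog '[[[0,0,-0.015,0],[0,0,-0.015,0],[0,0,-0.015,0],[0,0,0,0],[0,0,0,0]]]' >/dev/null;python3 st.py; python3 - <<'E'
from h import *
from workcell import robot
s=robot.camera("side");np.savez("s13.npz",**s);cv2.imwrite("pics/s13.png",cv2.resize(s["img"][130:290,230:400],None,fx=3.5,fy=3.5,interpolation=cv2.INTER_CUBIC))
E
```

```text
t 34.85 eef [ 0.5024 -0.2295  0.1193] z [-0.0183  0.0153 -0.9997] F [ 0.3  0.7 -5.6] bot [ 0.5006 -0.227   0.0783]
t 35.35 eef [ 0.5006 -0.229   0.1581] z [-0.0272  0.0194 -0.9994] F [-0.1 -0.2 -4.6] bot [ 0.4985 -0.2263  0.1172]
```

View pics/s13.png

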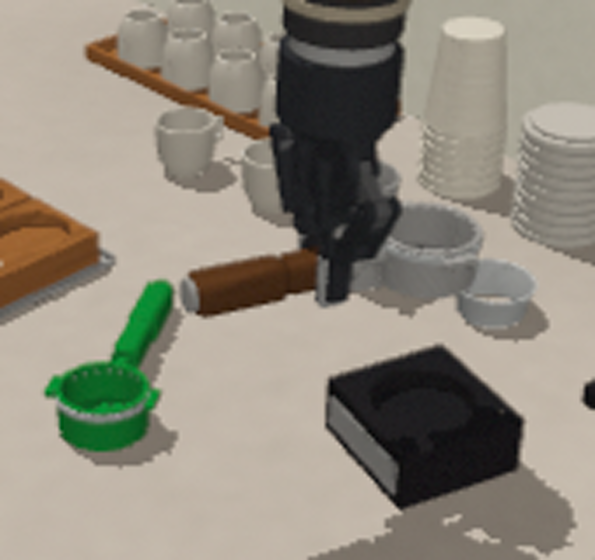

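```bash
python3 -m jog '[[[0,0,0.02,0],[0,0,0,0],[0,0,-0.012,0],[0,0,-0.012,0],[0,0,-0.012,0]]]' >/dev/null;python3 st.py; python3 -m jog '[[[0,0,0.02,0],[0,0,0,0],[0,0,-0.012,0],[0,0,-0.012,0],[0,0,-0.012,0]]]' >/dev/null;python3 st.py
```

```text
t 35.9 eef [ 0.4992 -0.2284  0.1726] z [-0.0334  0.0222 -0.9992] F [ 0.2 -0.1 -5. ] bot [ 0.4968 -0.2256  0.1317]
t 36.4 eef [ 0.5024 -0.23    0.1996] z [-0.0241  0.018  -0.9995] F [ 0.1 -0.7 -3.5] bot [ 0.5004 -0.2274  0.1587]
```

Second repetition: the tilt is now falling, as expected. I'll continue twice more.

```bash
python3 -m jog '[[[0,0,0.03,0],[0,0,0,0],[0,0,-0.01,0],[0,0,-0.01,0],[0,0,-0.01,0]]]' >/dev/null;python3 st.py; python3 -m jog '[[[0,0,0.03,0],[0,0,0,0],[0,0,-0.01,0],[0,0,-0.01,0],[0,0,-0.01,0]]]' >/dev/null;python3 st.py
```

```text
t 36.9 eef [ 0.5049 -0.2312  0.211 ] z [-0.015   0.0138 -0.9998] F [-0.  -0.3 -4.1] bot [ 0.5033 -0.2288  0.17  ]
t 37.4 eef [ 0.5073 -0.2324  0.2222] z [-0.0059  0.0097 -0.9999] F [ 0.6  0.5 -4.9] bot [ 0.5061 -0.2302  0.1812]
```

```bash
python3 -m jog '[[[0,0,0,0],[0,0,0,0],[0,0,0,0],[0,0,0,0],[0,0,0,0]]]' - 120;python3 st.py;python3 -m jog '[[[0,0,0,0],[0,0,0,0],[0,0,0,0],[0,0,0,0],[0,0,0,0]]]' >/dev/null;python3 st.py; python3 - <<'E'
from h import *
from workcell import robot
for n in ("side","top","wrist"):
    s=robot.camera(n);np.savez(n+"14.npz",T=tool(robot.get_obs()),**s)
    im=s["img"]
    if n=="side": im=cv2.resize(im[60:290,150:420],None,fx=2.5,fy=2.5,interpolation=cv2.INTER_CUBIC)
    if n=="top": im=cv2.resize(im[110:290,60:420],None,fx=2.2,fy=2.2,interpolation=cv2.INTER_CUBIC)
    cv2.imwrite(f"pics/{n}14.png",im)
print(np.round(robot.get_obs()["joint_vel"],4))
E
```

```text
time: 37.9
eef_pos: [0.5087, -0.2331, 0.2264]
tool_rot: [-0.003, 0.804, 0.595, 0.002]
wrist_force: [-0.3, -0.1, -4.7]
gripper_width: 0.0205
t 37.9 eef [ 0.5087 -0.2331  0.2264] z [-7.0e-04  7.2e-03 -1.0e+00] F [-0.3 -0.1 -4.7] bot [ 0.5077 -0.2309  0.1854]
t 38.4 eef [ 0.5082 -0.2329  0.2252] z [-0.0028  0.0082 -1.    ] F [ 0.3  0.1 -4.5] bot [ 0.5071 -0.2306  0.1842]
[ 0.0005 -0.0001  0.001  -0.0002  0.0005  0.0003]
```

View pics/side14.png

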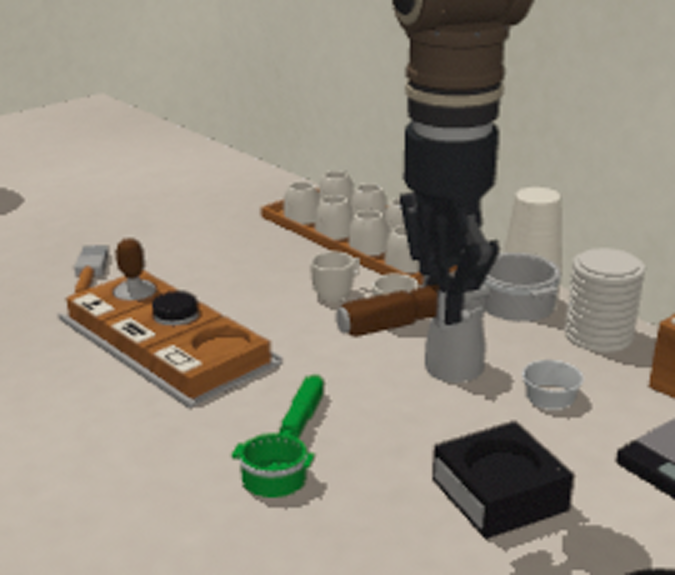

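View pics/top14.png

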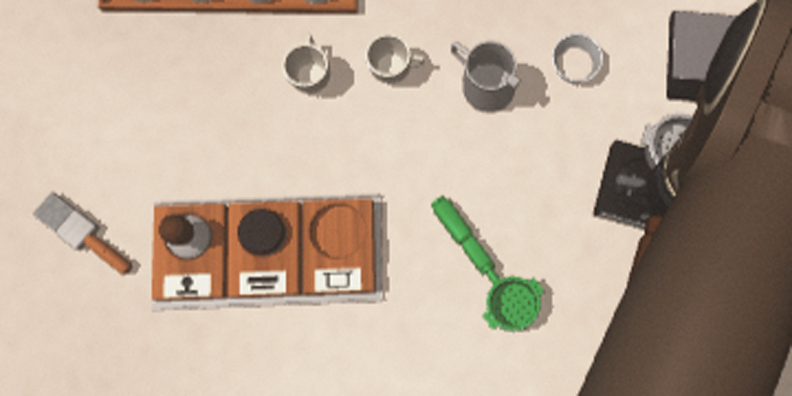

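View pics/wrist14.png

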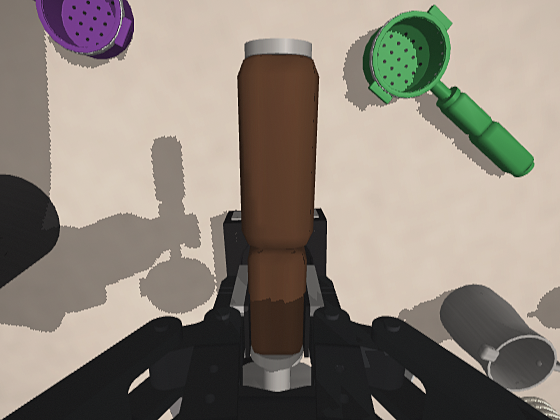

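The pictures show the tamper upright in its slot, the bystanders in place, the stand empty and the portafilter in the air. One last check, for sag in the grip from the handle's tail, then I'll hand in.

```bash
python3 - <<'E'
from h import *
c=dict(np.load("wrist14.npz"));P=c["tool_from_camera"]
for a in (-3,0,3):
    t=np.radians(a); y,z=-.099,-.034
    # tail rises for head-down sag (a>0)
    print(a,"deg tail top edge row",proj(c,(0,y*np.cos(t),z-.099*np.sin(t)),P).round(1))
s=dict(np.load("side14.npz"))
T=s["T"]
for a in (-3,0,3):
    t=np.radians(a); print(a,"side tail px",proj(s,(T@[0,-.099,-.0207-.099*np.sin(t),1])[:3]).round(1))
E
```

```text
-3 deg tail top edge row [274.6  35.5]
0 deg tail top edge row [274.6  31.2]
3 deg tail top edge row [274.4  27.5]
-3 side tail px [284.9 189.9]
0 side tail px [284.9 187.8]
3 side tail px [284.8 185.6]
```

```bash
python3 - <<'E'
from h import *
a=dict(np.load("w12.npz"));b=dict(np.load("wrist14.npz"))
T=a["T"];Tg=T.copy()
from scipy.spatial.transform import Rotation as R
# tool pose at grip: eef (.5086,-.2317,.0313), rot [-.003,.804,.595,.002]
G=np.eye(4);G[:3,:3]=q2m([-.003,.804,.595,.002]);G[:3,3]=(.5086,-.2317,.0313)
for n,va,vb in (("cap top",41,39),("cap/wood",55,54),("boundary",235,247)):
    z={"cap top":.0655,"cap/wood":.0655,"boundary":.064}[n]
    p=plane(a,(279,va),z,T@a["tool_from_camera"]); q=np.linalg.inv(G)@[*p,1]
    print(n,p.round(4),"tool",q[:3].round(4),"pred row",proj(b,q[:3],b["tool_from_camera"])[1].round(1),"seen",vb)
E
```

```text
cap top [ 0.416  -0.2025  0.0655] tool [ 0.001  -0.0972 -0.034 ] pred row 38.3 seen 39
cap/wood [ 0.4198 -0.2037  0.0655] tool [ 0.0011 -0.0932 -0.034 ] pred row 53.5 seen 54
boundary [ 0.4782 -0.2213  0.064 ] tool [ 0.0013 -0.0322 -0.0326] pred row 246.3 seen 247
```

The handle sits in the grip as it did when level in the stand: predicted and seen rows agree within 1 px, so there's no sag. Tool tilt is within 0.5° and the arm is still. Handing in.

```bash
python3 st.py; python3 -c "
from workcell import robot
robot.sign_off()"
```

```text
t 38.55 eef [ 0.5082 -0.2328  0.2252] z [-0.0027  0.0082 -1.    ] F [-0.3 -0.3 -4.1] bot [ 0.5071 -0.2306  0.1842]
the job is handed in; nothing more can be done
```

The tamper is back in its own slot and released, and the portafilter was handed in at 38.6 s, held about 19 cm above where it stood.

- **Tamper:** it went down with no sideways push; the load came off at floor height. The pictures after release show it upright with an even gap round the disc.
- **Portafilter:** the grip is 76 mm from the head's axis at 120 N. In the wrist picture the handle lies within 1 px of where it was before the lift, so it did not sag. The tool is within 0.5° of vertical, and joint speeds are near zero.
- **Other objects:** none of the objects I could see in the last top and side views had moved, and the green and purple look-alikes were not touched.

**What went less well:**
- **Tool tilt:** stop-and-go moves made the tool drift off vertical. While I carried the tamper in the air the drift reached about 4.5°; I worked it back to under 1.5° before placing it.
- **Portafilter lift:** the same drift brought the tool to about 2.3° off vertical during the lift (about 2° from its tilt at the grasp). I corrected that before handing in.
- **Cameras:** the top and wrist cameras disagreed by 2 to 3 mm, so I relied on the wrist camera for the close work.

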